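# Open a squeeze-tab safety tub

### The arm

A 7-joint arm with a two-finger parallel gripper is mounted at the origin on the work surface. World frame = base frame: x ahead of the robot, y to its left, z up, the work surface at z = 0. Lengths are in m, angles in rad, forces in N, time in s.
With the tool pointing down it reaches from about 0.4 to 0.85 m from the base axis. Payload 10.4 kg.
Tool frame: the origin (TCP) lies midway between the tips of the shut fingers; the grasp point (between the pads) lies 19 mm behind it (ctrl.grip_depth is the distance from the TCP to the grasp point, in m); x points along the fingers, y is the direction in which the jaws open and shut, and the axes are right-handed (so a half turn about x gives the same grasp; the last joint's range is limited). The gripper opens to 85 mm and grips with 20 to 120 N. Pads are 22 mm wide; open, the fingers measure 114 mm over their backs; the gripper's body (76 mm by 85 mm) begins 54 mm behind the grasp point. The pads swing forward as they close: fully open they stand 13 mm farther back than shut.
Start: joints at [1.254, 0.332, -0.065, 1.46, 0.022, 1.35, -0.088], TCP at [0.181, -0.598, 0.231] pointing down, gripper open.
Joint ranges: [-2.6, 2.6], [-0.5, 2.12], [-1.47, 1.34], [0.16, 2.42], [-1.27, 4.41], [0.06, 2.06], [-2.6, 2.6]. Speed limits (rad/s): [2.22, 2.22, 2.79, 2.79, 3.14, 3.14, 3.14].

### API

Orientations are given as [roll, pitch, yaw] about the fixed x, y, z axes, in that order (R = Rz(yaw) Ry(pitch) Rx(roll)).
In Python, from bench import ctrl gives the robot as it stands. The module is installed in compiled form; this text tells all that it offers.
- The arm moves only by the tool step_arm, never from a script. Its argument "motion" is a list of rows, each an object with "delta_pos": the shift along the tool's x, y, z in mm, a list of three; "angular": the turn, a rotation vector about the tool's x, y, z in rad, a list of three; "gripper": the opening in per cent of the stroke, from 0 (shut) to 100 (fully open). In form: [{"delta_pos": [tx, ty, tz], "angular": [wx, wy, wz], "gripper": gripper}, ...]. A call has 1 to 10 rows; each row is the pose to reach, as a shift and turn from the pose commanded when the call began, along the tool's axes at that moment; what a row does not reach only later rows make up. A row lasts 1/10 s, in which the tool goes at most 50 mm and 8.59 degrees, less where a joint would pass 70% of its speed; a pose out of reach is approached as far as the arm can. A call with a gripper value outside its range is refused whole. The fingers move at their own pace and stop on an object; the grip force is fixed at half the most. Time passes only in rows, so rows that repeat a pose let the fingers close. It gives the time, the measured TCP pose, the force and the opening at its end, in the units of the state.
- ctrl.observe(): the state, without advancing time (a new reading comes with each control period).
- ctrl.snapshot(name): name is "side" or "top"; returns (picture, depth): 480x640x3 uint8, red, green, blue; 480x640 float32, m along the optical axis (not along the pixel's ray), 0 where there is no reading.
- ctrl.camera_model(name): a dict with "mtx" (3x3 intrinsics, pixels), "eye" and "rotation" of the camera in the world. Camera axes: x right, y down, z forward; pixel columns grow to the right and rows downward; lengths in m; the calibration is good to about 2 mm. A picture is of the moment at which its call begins. camera_model takes no time and is no camera call.
- ctrl.sign_off(): hands the job in, once; it reports no verdict.
The state is a dict: "time_s": time; "joint_positions": joint angles; "qvel": joint speeds; "joint_efforts": joint torques, N m; "position": TCP position; "ee_rot": TCP orientation; "ft_force": force on the tool from outside, world axes, zero at the start; "ft_torque": the same for the moment, N m; "finger_gap": finger opening in m.
Only numpy, scipy, OpenCV 4.12 (cv2) and the standard library are available. Lean on these libraries where they do the work, as an engineer would, in place of code of your own. Each camera call takes 0.05 s, during which the arm holds its last target. There are 200 camera calls.

### The job

Take the safety cap off the brown tub in the vice: with both side tabs squeezed in, turn the cap until the arrow on its top points at the arrow on the tub's shoulder; there, feel with a light pull for the exact spot where it lets go and, still squeezing, lift it straight off. Set the cap down right way up inside the steel tray and let go of it. Leave everything else where it is.

Things in the scene. Friction and masses are not known exactly. Their poses are not given: they have to be found in the camera images.
- cap_center (a point): Centre of the loose white safety cap, 55 mm in diameter, 44 mm high, about 70 g; on its axis, 22 mm above its underside. z up its axis, x along the dark arrow on its flat top; its two squeeze tabs face +y and -y, flat plates 26 mm wide, 26 mm high (12 to 38 mm above its underside), 66 mm over both when free, 55 mm pressed home. Sits on the neck with about 1.5 mm of sideways play.
- cap_mark (a point): Tip of the dark arrow on the cap's top, 27 mm from its axis along its x, 44 mm above its underside; the cap's axes. The cap comes off only with both tabs squeezed, in a window 6 to 12 degrees wide whose middle lies up to 12 degrees either side of arrows in line; elsewhere a light pull lifts it 2 mm and it holds fast. Start: arrow 86 to 155 degrees clockwise (from above) of the tub's; anticlockwise is shorter.
- tab_a (a joint): Sprung tab on the cap's +y side: 0 free, 0.0055 m pressed fully home, in line with the cap's side. About 5 N to start, 11 N home. Unless both tabs are pressed more than about 3 mm their teeth catch ribs on the neck, so that after some free play the cap neither turns past a rib nor lifts; pressed home it turns freely either way.
- tab_b (a joint): The same tab on the cap's -y side: 0 free, 0.0055 m pressed fully home.
- tub_mark (a point): Tip of the light arrow on the flat shoulder of the tub, pointing in at the neck, 29 mm from the neck's axis; x from the axis out through this arrow, z up. The tub is square, brown, 92 mm wide, fixed in a low grey vice (130 by 165 mm, 56 mm high); shoulder 118 mm, closed cap's underside 120 mm, its top 164 mm above the table.
- neck_axis (a point): Centre of the rim of the tub's neck, 160 mm above the table, on the axis about which the cap turns; same axes as the tub's arrow. The cap must rise 42 mm from its seat to clear the neck.
- tray: Open steel tray, 200 mm (x) by 150 mm (y), walls 3 mm thick and 20 mm high, floor 3 mm thick; origin at the centre of its underside, z up. Loose on the table, 0.6 kg.
- mortar: Bystander: white porcelain mortar, 130 mm wide, with its pestle; 125 mm high; origin under its centre.
- calculator: Bystander: dark flat desk calculator, 105 by 155 by 17 mm; origin under its centre.
- dropper: Bystander: small amber dropper bottle, 36 mm in diameter, 95 mm high; origin under its centre. Stands between the tub and the tray.
- dish: Bystander: small porcelain dish, 70 mm wide, 30 mm high; origin under its centre. Stands between the tub and the tray.
- ointment_jar: Bystander: white ointment jar with black lid, 54 mm in diameter, 52 mm high; origin under its centre.
- weight_case: Bystander: grey case of weights, 70 by 125 by 51 mm; origin under its centre.
- spatula: Bystander: wooden-handled spatula lying on the table, 170 mm long; origin under its middle.
There are look-alikes about, which are no part of the job. Of the things like the part that bears cap_center, leave any that is turquoise; of the rest the larger one is meant. Leave any orange or red look-alike of the part that bears tub_mark alone.

How it is judged:
By the outcome, as a careful person would: the job done as asked, in the order asked, and still so for the second after the job is handed in, with the robot touching nothing.
It also fails if it takes over 67 s, if anything falls off the work surface, if the arm or the gripper's body presses on something with over 40 N, if the wrist force passes 120 N, or if a joint passes its speed limit or range.

## Working session

There is one attempt and no reset: what is moved stays moved. The work goes in short steps, Python scripts to look and compute and a tool call to move; the robot and the scene stay as the last step left them, time stands still between calls to the robot, and variables do not carry over. Pictures are saved under pics/ and viewed, about 8 in all and at most 12, crops included, and the job is handed in when it is done.

Besides the shell and the picture viewer there is one more tool, called by a JSON object that holds its "op" and its "data", one argument or row to a line. step_arm: Moves the arm, as the interface text tells. Its arguments: {"type":"object","properties":{"motion":{"type":"array"}},"required":["motion"]}

```bash
mkdir -p pics; cat > h.py <<'E'
import numpy as np, cv2
from bench import ctrl
from scipy.spatial.transform import Rotation as R
def snap(n,f):
    p,d=ctrl.snapshot(n); cv2.imwrite('pics/'+f+'.png',p[:,:,::-1]); np.save('pics/'+f+'.npy',d); return p,d
def cloud(n,d):
    m=ctrl.camera_model(n);K=np.array(m['mtx']);r=np.array(m['rotation']);e=np.array(m['eye'])
    v,u=np.mgrid[:480,:640]
    P=np.stack([(u-K[0,2])/K[0,0]*d,(v-K[1,2])/K[1,1]*d,d],-1)
    return P@r.T+e
def proj(n,X):
    m=ctrl.camera_model(n);K=np.array(m['mtx']);r=np.array(m['rotation']);e=np.array(m['eye'])
    c=(np.asarray(X)-e)@r; q=c@K.T; return q[...,:2]/q[...,2:]
E
python3 - <<'E'
from h import *
print(ctrl.observe()); print(ctrl.camera_model('top')); print(ctrl.camera_model('side')); print(ctrl.grip_depth)
snap('top','t0');snap('side','s0')
E
```

```text
{'time_s': 0.0, 'joint_positions': array([ 1.25441187,  0.33284095, -0.06469485,  1.46094741,  0.02159697,
        1.34989755, -0.08850546]), 'qvel': array([-0.00271913, -0.00170771,  0.00121139, -0.00085374, -0.00175321,
       -0.00040817,  0.00092477]), 'joint_efforts': array([ 8.28514621e-04, -6.25438070e+01,  4.91318561e-02, -3.91607022e+01,
        1.61015731e-02,  9.82172030e-03, -5.38800850e-05]), 'position': array([ 0.18086889, -0.59786312,  0.23053232]), 'ee_rot': array([-1.52455664,  1.56939841,  1.9108306 ]), 'ft_force': array([-0.14648976,  0.02103433,  0.0571366 ]), 'ft_torque': array([ 0.01547838, -0.01898645, -0.02478241]), 'finger_gap': 0.08556946995522821}
{'mtx': array([[503.32750416,   0.        , 322.63483034],
       [  0.        , 503.32750416, 233.10130903],
       [  0.        ,   0.        ,   1.        ]]), 'eye': array([0.45712981, 0.02271967, 1.30596695]), 'rotation': array([-3.07928436, -0.01486687, -1.54370702])}
{'mtx': array([[596.49188388,   0.        , 314.84093106],
       [  0.        , 596.49188388, 243.66248668],
       [  0.        ,   0.        ,   1.        ]]), 'eye': array([ 0.49195881, -0.92601409,  1.08571574]), 'rotation': array([-2.35844593, -0.00956037, -0.04305229])}
0.0187
```

```bash
sed -i "s/r=np.array(m\['rotation'\])/r=R.from_euler('xyz',m['rotation']).as_matrix()/" h.py; grep -c from_euler h.py
```

```text
2
```

View pics/t0.png

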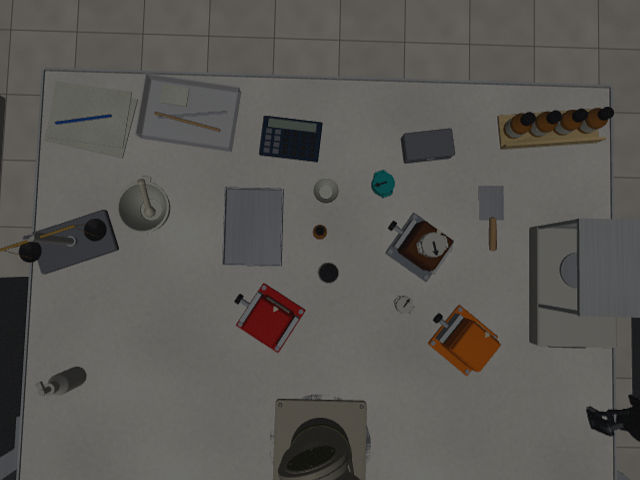

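View pics/s0.png

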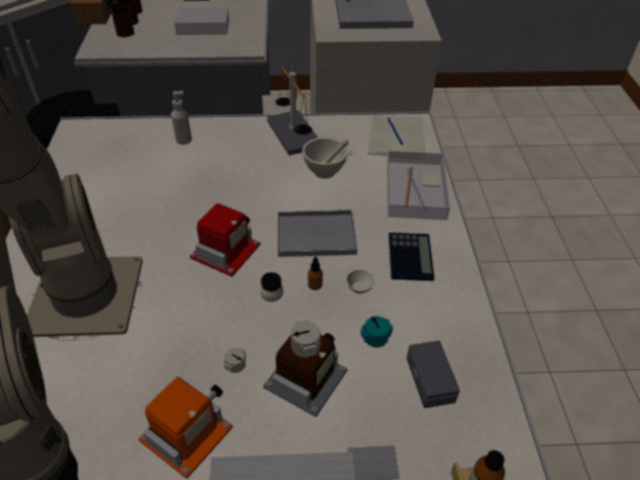

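The brown tub with its white cap is at about (432,245) in the top view and (305,345) in the side view. The tray is at (253,227) in the top view. I'll enlarge the cap and measure it.

```bash
python3 - <<'E'
from h import *
a=cv2.imread('pics/t0.png')[205:285,380:470]; b=cv2.imread('pics/s0.png')[310:410,260:350]
a=cv2.resize(a,(450,400),interpolation=cv2.INTER_CUBIC);b=cv2.resize(b,(340,378),interpolation=cv2.INTER_CUBIC)
im=np.zeros((400,790,3),np.uint8);im[:,:450]=a;im[:378,450:]=b;cv2.imwrite('pics/c0.png',np.clip(im*1.5,0,255))
for n,f in(('top','t0'),('side','s0')):
    P=cloud(n,np.load(f'pics/{f}.npy')); g=cv2.imread(f'pics/{f}.png').astype(int)
    s=(g.min(-1)>90)if n=='side'else True
    reg=(np.abs(P[...,0]-.42)<.2)&(np.abs(P[...,1]+.26)<.1)
    m=reg&(P[...,2]>.152)&(P[...,2]<.175)
    q=P[m]; print(n,'captop',len(q),np.median(q,0),q.min(0),q.max(0),(q.min(0)+q.max(0))/2)
    m=reg&(P[...,2]>.108)&(P[...,2]<.124); q=P[m]; print('shoulder',len(q),cv2.minAreaRect(q[:,:2].astype(np.float32)),np.median(q[:,2]))
P=cloud('top',np.load('pics/t0.npy'))
for u,v in((253,227),(432,245),(319,232),(326,190),(328,272),(383,183),(403,304)): print(u,v,P[v,u])
for u,v in((225,188),(282,188),(283,265),(223,265)):print(P[v,u])
E
```

```text
top captop 556 [ 0.50865708 -0.24375841  0.16447298] [ 0.48137844 -0.2794259   0.15202402] [ 0.53626629 -0.21019224  0.17182972] [ 0.50882236 -0.24480907  0.16192687]
shoulder 1439 ((0.3961818814277649, -0.3006913661956787), (0.36437755823135376, 0.1109214648604393), 26.15755844116211) 0.1182026945631145
side captop 710 [ 0.51138844 -0.25151177  0.16359131] [ 0.48269518 -0.28186383  0.15201227] [ 0.53834683 -0.2104864   0.16951541] [ 0.510521   -0.24617512  0.16076384]
shoulder 1857 ((0.39275652170181274, -0.29098501801490784), (0.36546462774276733, 0.09745140373706818), 16.544248580932617) 0.11779793567439567
253 227 [0.54953498 0.1860391  0.00534664]
432 245 [ 0.50857515 -0.24166409  0.1657439 ]
319 232 [0.53535737 0.01561987 0.09817548]
326 190 [ 6.51820764e-01 -1.73875867e-04  2.62945949e-03]
328 272 [ 0.43946268 -0.00965435  0.05567214]
383 183 [ 0.66793325 -0.14346646  0.04274204]
403 304 [ 0.36385958 -0.20129468  0.03251276]
[0.64728386 0.260098   0.01670692]
[0.65326658 0.11440724 0.0055637 ]
[ 0.45359253  0.10587668 -0.00162139]
[0.44951386 0.25719892 0.01804174][ WARN:0@0.667] global loadsave.cpp:1063 imwrite_ Unsupported depth image for selected encoder is fallbacked to CV_8U.
```

View pics/c0.png

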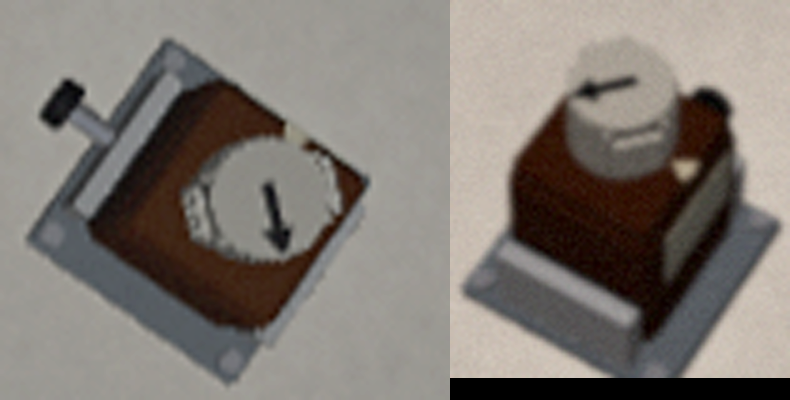

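```bash
cat >> h.py <<'E'
def ray(n,uv,z):
    m=ctrl.camera_model(n);K=np.array(m['mtx']);r=R.from_euler('xyz',m['rotation']).as_matrix();e=np.array(m['eye'])
    d=np.linalg.inv(K)@np.r_[uv,1]; d=r@d; return e+d*(z-e[2])/d[2]
E
python3 - <<'E'
from h import *
C=lambda p:(380+p[0]/5-.4,205+p[1]/5-.4)
S=lambda p:(260+(p[0]-450)/3.78-.37,310+p[1]/3.78-.37)
ang=lambda v:np.degrees(np.arctan2(v[1],v[0]))
for n,F,c,t0,t1,m in(('top',C,(272,199),(267,185),(284,250),(296,133)),('side',S,(623,80),(636,80),(576,95),(685,168))):
    c=ray(n,F(c),.164);a=ray(n,F(t0),.164);b=ray(n,F(t1),.164);m=ray(n,F(m),.118)
    print(n,c,'arrow',ang(b-a),ang(b-c),np.linalg.norm(b-c),'mark',m,ang(m-c),np.linalg.norm((m-c)[:2]))
# tub edges
P=cloud('top',np.load('pics/t0.npy'))
reg=(np.abs(P[...,0]-.505)<.1)&(np.abs(P[...,1]+.24)<.1)
for lo,hi in((.108,.124),(.075,.2)):
    q=P[reg&(P[...,2]>lo)&(P[...,2]<hi)][:,:2];print(cv2.minAreaRect(q.astype(np.float32)))
for n in('top','side'):
    P=cloud(n,np.load('pics/%s0.npy'%n[0])); q=P[(np.hypot(P[...,0]-.509,P[...,1]+.245)<.05)&(P[...,2]>.158)][:,:2]
    print(cv2.minEnclosingCircle(q.astype(np.float32)),q.mean(0))
q=P=cloud('top',np.load('pics/t0.npy'));q=P[(np.abs(P[...,0]-.55)<.14)&(np.abs(P[...,1]-.185)<.1)&(P[...,2]>.012)&(P[...,2]<.03)][:,:2];print('tray',cv2.minAreaRect(q.astype(np.float32)))
E
```

```text
top [ 0.51014761 -0.24661913  0.164     ] arrow -164.49082827684592 -165.9217201027706 0.02378158532571222 mark [ 0.54395133 -0.26848127  0.118     ] -32.892273176847695 0.04025723652002508
side [ 0.51221911 -0.24281071  0.164     ] arrow -164.94254564868658 -160.56464251399294 0.025238658150271466 mark [ 0.5431495  -0.26527178  0.118     ] -35.98644876729541 0.038225498181710844
((0.5098668336868286, -0.2447739988565445), (0.08754854649305344, 0.08678459376096725), 56.20311737060547)
((0.5099704265594482, -0.24526026844978333), (0.09308754652738571, 0.0934809222817421), 56.57407760620117)
((0.50886470079422, -0.2440325766801834), 0.03433062136173248) [ 0.50919746 -0.24395257]
((0.5130949020385742, -0.2471695840358734), 0.034908268600702286) [ 0.51106266 -0.24801025]
tray ((0.5499089360237122, 0.18586209416389465), (0.20052683353424072, 0.15097981691360474), 0.3571680784225464)
```

The cap is at about (0.510, -0.245). Its arrow is at about -165° and the tub's at about -33.5°, so it needs roughly +131°. Next I'll work out the approach.

```bash
cat >> h.py <<'E'
def mv(pos,yaw=None):
    "shift in tool mm and rotvec in tool axes to TCP pos with tool down and tool-y at yaw deg"
    o=ctrl.observe(); T=R.from_euler('xyz',o['ee_rot']); 
    y=T.as_matrix()[:,1]; yc=np.degrees(np.arctan2(y[1],y[0]))
    G=R.from_euler('z',yc if yaw is None else yaw-90,degrees=True)*R.from_euler('y',90,degrees=True) if yaw is not None else T
    print('t',round(o['time_s'],2),'pos',o['position'].round(4),'ydir',yc.round(2),'F',o['ft_force'].round(1),'gap',round(o['finger_gap'],4))
    print(' d_mm',(T.inv().apply(np.array(pos)-o['position'])*1000).round(1),'rot',(T.inv()*G).as_rotvec().round(4),'j',o['joint_positions'].round(2))
E
python3 - <<'E'
from h import *
mv([.510,-.245,.231],-74.7)
E
```

```text
t 0.1 pos [ 0.1809 -0.5979  0.2306] ydir -73.16 F [ 0.  -0.4 -1.2] gap 0.0854
 d_mm [-1.000e-01 -2.424e+02 -4.172e+02] rot [0.0268 0.     0.0013] j [ 1.25  0.33 -0.06  1.46  0.02  1.35 -0.09]
```

{"op": "step_arm", "data": {
  "motion": [
    {"delta_pos": [0,-121,-209],"angular": [0.027,0,0.001],"gripper": 100},
    {"delta_pos": [0,-242,-417],"angular": [0.027,0,0.001],"gripper": 100},
    {"delta_pos": [0,-242,-417],"angular": [0.027,0,0.001],"gripper": 100},
    {"delta_pos": [0,-242,-417],"angular": [0.027,0,0.001],"gripper": 100},
    {"delta_pos": [0,-242,-417],"angular": [0.027,0,0.001],"gripper": 100},
    {"delta_pos": [0,-242,-417],"angular": [0.027,0,0.001],"gripper": 100},
    {"delta_pos": [0,-242,-417],"angular": [0.027,0,0.001],"gripper": 100},
    {"delta_pos": [0,-242,-417],"angular": [0.027,0,0.001],"gripper": 100},
    {"delta_pos": [0,-242,-417],"angular": [0.027,0,0.001],"gripper": 100},
    {"delta_pos": [0,-242,-417],"angular": [0.027,0,0.001],"gripper": 100}
  ]
}}

```text
time_s: 1.1
position: [0.5121, -0.242, 0.2312]
ee_rot: [3.089, 1.57, 0.218]
ft_force: [0.1, -0.1, -0.8]
finger_gap: 0.0852
```

{"op": "step_arm", "data": {
  "motion": [
    {"delta_pos": [0,0,0],"angular": [0,0,0],"gripper": 100},
    {"delta_pos": [0,0,0],"angular": [0,0,0],"gripper": 100},
    {"delta_pos": [0,0,0],"angular": [0,0,0],"gripper": 100}
  ]
}}

```text
time_s: 1.4
position: [0.5092, -0.2471, 0.231]
ee_rot: [0.908, 1.569, -1.968]
ft_force: [-0.3, -0.2, -0.3]
finger_gap: 0.0853
```

```bash
python3 - <<'E'
from h import *
mv([.510,-.245,.125],-74.7)
p,d=snap('side','s1')
cv2.imwrite('pics/c1.png',cv2.resize(p[240:420,220:420,::-1],(667,600),interpolation=cv2.INTER_CUBIC))
E
```

```text
t 1.4 pos [ 0.5092 -0.2471  0.231 ] ydir -74.82 F [-0.3 -0.2 -0.3] gap 0.0853
 d_mm [106.   -1.9  -1.4] rot [-0.002   0.0009 -0.0011] j [ 0.7   0.23 -0.38  1.61  0.09  1.33 -1.  ]
```

View pics/c1.png

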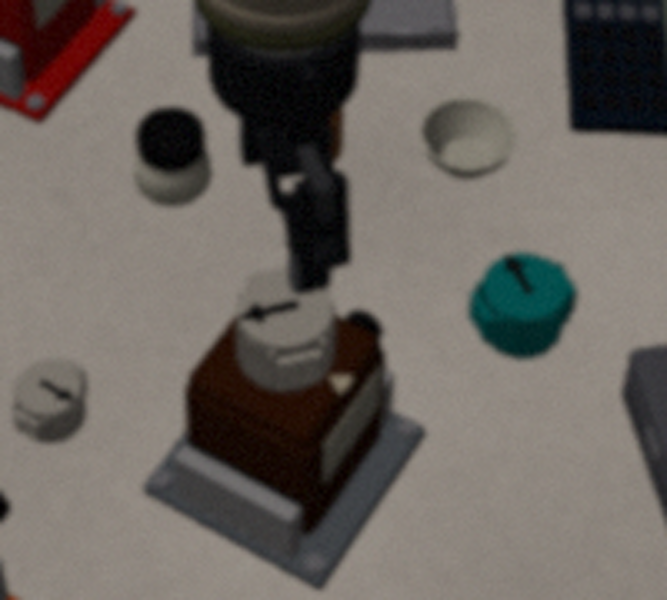

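The side view shows the open gripper centred above the cap at crop (290,320), with the jaws lined up with the tabs. I'll go down part of the way and check.

{"op": "step_arm", "data": {
  "motion": [
    {"delta_pos": [30,0,0],"angular": [0,0,0],"gripper": 100},
    {"delta_pos": [50,0,0],"angular": [0,0,0],"gripper": 100},
    {"delta_pos": [50,0,0],"angular": [0,0,0],"gripper": 100},
    {"delta_pos": [50,0,0],"angular": [0,0,0],"gripper": 100}
  ]
}}

```text
time_s: 1.85
position: [0.5097, -0.2467, 0.1819]
ee_rot: [1.481, 1.57, -1.395]
ft_force: [0.3, 0.4, 0.2]
finger_gap: 0.0856
```

```bash
python3 - <<'E'
from h import *
mv([.510,-.245,.125],-74.7)
E
```

```text
t 1.85 pos [ 0.5097 -0.2467  0.1819] ydir -74.79 F [0.3 0.4 0.2] gap 0.0856
 d_mm [56.9 -1.7 -0.8] rot [-0.0017  0.0001 -0.0012] j [ 0.7   0.26 -0.38  1.67  0.1   1.23 -1.01]
```

{"op": "step_arm", "data": {
  "motion": [
    {"delta_pos": [20,-1.5,-0.8],"angular": [-0.002,0,-0.001],"gripper": 100},
    {"delta_pos": [40,-1.5,-0.8],"angular": [-0.002,0,-0.001],"gripper": 100},
    {"delta_pos": [56,-1.5,-0.8],"angular": [-0.002,0,-0.001],"gripper": 100},
    {"delta_pos": [56,-1.5,-0.8],"angular": [-0.002,0,-0.001],"gripper": 100},
    {"delta_pos": [56,-1.5,-0.8],"angular": [-0.002,0,-0.001],"gripper": 100}
  ]
}}

```text
time_s: 2.35
position: [0.511, -0.2448, 0.1268]
ee_rot: [2.376, 1.569, -0.497]
ft_force: [1.0, 0.0, 1.0]
finger_gap: 0.0853
```

{"op": "step_arm", "data": {
  "motion": [
    {"delta_pos": [0,0,0],"angular": [0,0,0],"gripper": 70},
    {"delta_pos": [0,0,0],"angular": [0,0,0],"gripper": 50},
    {"delta_pos": [0,0,0],"angular": [0,0,0],"gripper": 40},
    {"delta_pos": [0,0,0],"angular": [0,0,0],"gripper": 30},
    {"delta_pos": [0,0,0],"angular": [0,0,0],"gripper": 30},
    {"delta_pos": [0,0,0],"angular": [0,0,0],"gripper": 30},
    {"delta_pos": [0,0,0],"angular": [0,0,0],"gripper": 30}
  ]
}}

```text
time_s: 3.05
position: [0.5115, -0.2448, 0.1275]
ee_rot: [2.33, 1.568, -0.543]
ft_force: [-1.7, 1.1, 10.1]
finger_gap: 0.0554
```

```bash
python3 - <<'E'
from h import *
mv([.510,-.245,.125],-74.7)
p,d=snap('side','s2')
cv2.imwrite('pics/c2.png',cv2.resize(p[260:420,220:400,::-1],(675,600),interpolation=cv2.INTER_CUBIC))
E
```

```text
t 3.05 pos [ 0.5115 -0.2448  0.1275] ydir -74.61 F [-1.7  1.1 10.1] gap 0.0554
 d_mm [ 2.5 -0.2  1.5] rot [ 0.0015 -0.0022 -0.0024] j [ 0.69  0.31 -0.38  1.73  0.13  1.12 -1.03]
```

View pics/c2.png

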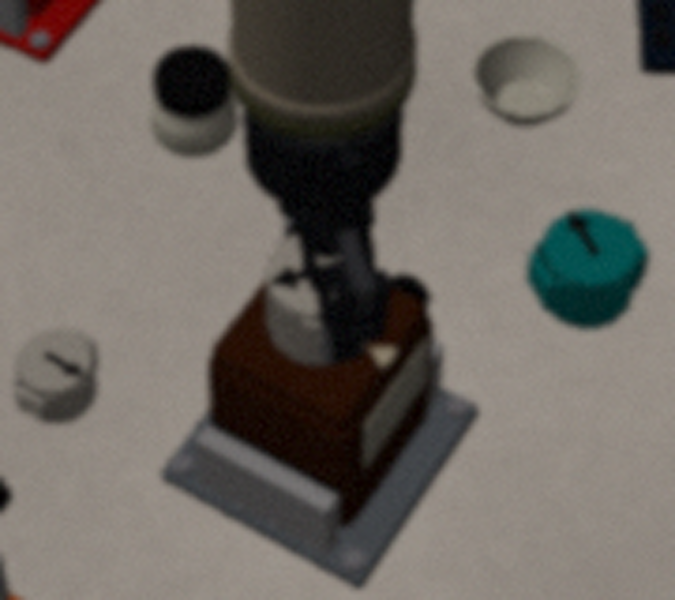

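The gap is 55.4 mm, so both tabs are pressed home. Now I'll turn the cap anticlockwise.

{"op": "step_arm", "data": {
  "motion": [
    {"delta_pos": [-0.8,0,0],"angular": [-0.1,0,0],"gripper": 30},
    {"delta_pos": [-0.8,0,0],"angular": [-0.2,0,0],"gripper": 30},
    {"delta_pos": [-0.8,0,0],"angular": [-0.3,0,0],"gripper": 30},
    {"delta_pos": [-0.8,0,0],"angular": [-0.4,0,0],"gripper": 30},
    {"delta_pos": [-0.8,0,0],"angular": [-0.5,0,0],"gripper": 30},
    {"delta_pos": [-0.8,0,0],"angular": [-0.6,0,0],"gripper": 30},
    {"delta_pos": [-0.8,0,0],"angular": [-0.7,0,0],"gripper": 30},
    {"delta_pos": [-0.8,0,0],"angular": [-0.8,0,0],"gripper": 30},
    {"delta_pos": [-0.8,0,0],"angular": [-0.9,0,0],"gripper": 30},
    {"delta_pos": [-0.8,0,0],"angular": [-1.0,0,0],"gripper": 30}
  ]
}}

```text
time_s: 4.1
position: [0.5107, -0.2429, 0.1276]
ee_rot: [-2.978, 1.57, 1.437]
ft_force: [-6.1, 6.9, 9.8]
finger_gap: 0.0554
```

```bash
python3 - <<'E'
from h import *
mv([.510,-.245,.125],56.5)
E
```

```text
t 4.1 pos [ 0.5107 -0.2429  0.1276] ydir -17.02 F [-6.1  6.9  9.8] gap 0.0554
 d_mm [ 2.6 -0.1  2.2] rot [-1.2833e+00 -8.0000e-04 -4.0000e-04] j [ 0.81  0.33 -0.53  1.73  0.18  1.13 -0.07]
```

{"op": "step_arm", "data": {
  "motion": [
    {"delta_pos": [-0.8,-0.5,-0.3],"angular": [-0.11,0,0],"gripper": 30},
    {"delta_pos": [-0.8,-0.5,-0.3],"angular": [-0.22,0,0],"gripper": 30},
    {"delta_pos": [-0.8,-0.5,-0.3],"angular": [-0.33,0,0],"gripper": 30},
    {"delta_pos": [-0.8,-0.5,-0.3],"angular": [-0.44,0,0],"gripper": 30},
    {"delta_pos": [-0.8,-0.5,-0.3],"angular": [-0.55,0,0],"gripper": 30},
    {"delta_pos": [-0.8,-0.5,-0.3],"angular": [-0.66,0,0],"gripper": 30},
    {"delta_pos": [-0.8,-0.5,-0.3],"angular": [-0.77,0,0],"gripper": 30},
    {"delta_pos": [-0.8,-0.5,-0.3],"angular": [-0.88,0,0],"gripper": 30},
    {"delta_pos": [-0.8,-0.5,-0.3],"angular": [-0.99,0,0],"gripper": 30},
    {"delta_pos": [-0.8,-0.5,-0.3],"angular": [-1.04,0,0],"gripper": 30}
  ]
}}

```text
time_s: 5.1
position: [0.5095, -0.2447, 0.1277]
ee_rot: [-1.417, 1.569, -2.247]
ft_force: [-5.3, -1.4, 3.5]
finger_gap: 0.055
```

{"op": "step_arm", "data": {
  "motion": [
    {"delta_pos": [0,0,0],"angular": [0,0,0],"gripper": 30},
    {"delta_pos": [0,0,0],"angular": [0,0,0],"gripper": 30}
  ]
}}

```text
time_s: 5.3
position: [0.5096, -0.2448, 0.1277]
ee_rot: [-1.109, 1.569, -1.944]
ft_force: [-5.4, -0.9, 4.7]
finger_gap: 0.0553
```

```bash
python3 - <<'E'
from h import *
mv([.510,-.245,.125],56.5)
p,d=snap('side','s3');q,_=snap('top','t3')
im=np.hstack([cv2.resize(p[280:400,240:380,::-1],(490,420),interpolation=cv2.INTER_CUBIC),cv2.resize(q[205:285,390:450,::-1],(310,420),interpolation=cv2.INTER_CUBIC)])
cv2.imwrite('pics/c3.png',cv2.convertScaleAbs(im,alpha=1.5))
E
```

```text
t 5.3 pos [ 0.5096 -0.2448  0.1277] ydir 42.14 F [-5.4 -0.9  4.7] gap 0.0553
 d_mm [2.7 0.1 0.4] rot [-0.2506  0.0005  0.0014] j [ 0.94  0.36 -0.69  1.72  0.25  1.15  0.92]
```

View pics/c3.png

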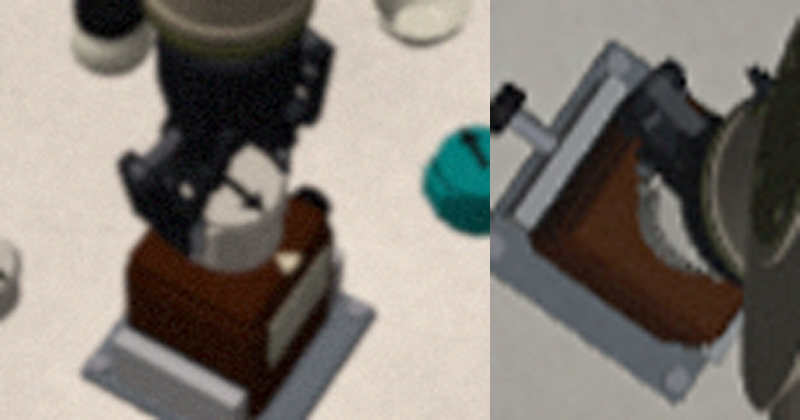

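The side view shows the cap turned with the jaws. Its arrow tip at crop (262,208) points just clockwise of the tub arrow at (288,262), about 14° short. I'll start feeling with light pulls.

{"op": "step_arm", "data": {
  "motion": [
    {"delta_pos": [0,0,0],"angular": [-0.05,0,0],"gripper": 30},
    {"delta_pos": [-2,0,0],"angular": [-0.05,0,0],"gripper": 30},
    {"delta_pos": [-4,0,0],"angular": [-0.05,0,0],"gripper": 30},
    {"delta_pos": [-6,0,0],"angular": [-0.05,0,0],"gripper": 30},
    {"delta_pos": [-6,0,0],"angular": [-0.05,0,0],"gripper": 30}
  ]
}}

```text
time_s: 5.9
position: [0.5092, -0.2445, 0.1304]
ee_rot: [-2.873, 1.569, 2.625]
ft_force: [7.1, -5.7, -26.7]
finger_gap: 0.0548
```

{"op": "step_arm", "data": {
  "motion": [
    {"delta_pos": [3,0,0],"angular": [0,0,0],"gripper": 30},
    {"delta_pos": [5,0,0],"angular": [-0.03,0,0],"gripper": 30},
    {"delta_pos": [5,0,0],"angular": [-0.07,0,0],"gripper": 30},
    {"delta_pos": [5,0,0],"angular": [-0.07,0,0],"gripper": 30},
    {"delta_pos": [3,0,0],"angular": [-0.07,0,0],"gripper": 30},
    {"delta_pos": [1.5,0,0],"angular": [-0.07,0,0],"gripper": 30},
    {"delta_pos": [1.5,0,0],"angular": [-0.07,0,0],"gripper": 30}
  ]
}}

```text
time_s: 6.6
position: [0.5091, -0.2444, 0.1303]
ee_rot: [-2.515, 1.569, 3.054]
ft_force: [-0.3, -4.7, -13.6]
finger_gap: 0.0548
```

```bash
python3 - <<'E'
from h import *
mv([.510,-.245,.125],56.5)
E
```

```text
t 6.6 pos [ 0.5091 -0.2444  0.1303] ydir 49.05 F [ -0.3  -4.7 -13.6] gap 0.0548
 d_mm [5.3 0.1 1.1] rot [-0.1301 -0.0015  0.001 ] j [ 0.95  0.37 -0.71  1.72  0.26  1.16  1.03]
```

{"op": "step_arm", "data": {
  "motion": [
    {"delta_pos": [2,0,0],"angular": [0,0,0],"gripper": 30},
    {"delta_pos": [3.5,0,0],"angular": [-0.03,0,0],"gripper": 30},
    {"delta_pos": [3.5,0,0],"angular": [-0.07,0,0],"gripper": 30},
    {"delta_pos": [3.5,0,0],"angular": [-0.07,0,0],"gripper": 30},
    {"delta_pos": [1.5,0,0],"angular": [-0.07,0,0],"gripper": 30},
    {"delta_pos": [0,0,0],"angular": [-0.07,0,0],"gripper": 30},
    {"delta_pos": [0,0,0],"angular": [-0.07,0,0],"gripper": 30}
  ]
}}

```text
time_s: 7.3
position: [0.5091, -0.2445, 0.1305]
ee_rot: [-2.396, 1.569, -3.041]
ft_force: [-1.9, -4.9, -11.9]
finger_gap: 0.0549
```

{"op": "step_arm", "data": {
  "motion": [
    {"delta_pos": [2,0,0],"angular": [0,0,0],"gripper": 30},
    {"delta_pos": [3.5,0,0],"angular": [-0.03,0,0],"gripper": 30},
    {"delta_pos": [3.5,0,0],"angular": [-0.07,0,0],"gripper": 30},
    {"delta_pos": [3.5,0,0],"angular": [-0.07,0,0],"gripper": 30},
    {"delta_pos": [1.5,0,0],"angular": [-0.07,0,0],"gripper": 30},
    {"delta_pos": [0,0,0],"angular": [-0.07,0,0],"gripper": 30},
    {"delta_pos": [0,0,0],"angular": [-0.07,0,0],"gripper": 30}
  ]
}}

```text
time_s: 8.0
position: [0.5092, -0.2446, 0.1314]
ee_rot: [-2.113, 1.569, -2.688]
ft_force: [-6.8, -4.8, -2.4]
finger_gap: 0.0548
```

```bash
python3 - <<'E'
from h import *
mv([.510,-.245,.125],56.5)
E
```

```text
t 8.0 pos [ 0.5092 -0.2446  0.1314] ydir 57.06 F [-6.8 -4.8 -2.4] gap 0.0548
 d_mm [6.4 0.1 0.9] rot [ 0.0098 -0.0009  0.0015] j [ 0.97  0.37 -0.73  1.71  0.27  1.16  1.16]
```

At about +0.5° the pull force drops to about -2 N and the cap rises past the 2 mm stop, so it has let go. I'll lift gently and watch the force.

{"op": "step_arm", "data": {
  "motion": [
    {"delta_pos": [-1,0,0],"angular": [-0.02,0,0],"gripper": 30},
    {"delta_pos": [-3,0,0],"angular": [-0.02,0,0],"gripper": 30},
    {"delta_pos": [-5,0,0],"angular": [-0.02,0,0],"gripper": 30},
    {"delta_pos": [-5,0,0],"angular": [-0.02,0,0],"gripper": 30}
  ]
}}

```text
time_s: 8.4
position: [0.5093, -0.2447, 0.1366]
ee_rot: [-2.009, 1.569, -2.564]
ft_force: [-5.7, -3.9, -1.6]
finger_gap: 0.0551
```

{"op": "step_arm", "data": {
  "motion": [
    {"delta_pos": [-6,0,0],"angular": [0,0,0],"gripper": 30},
    {"delta_pos": [-12,0,0],"angular": [0,0,0],"gripper": 30},
    {"delta_pos": [-18,0,0],"angular": [0,0,0],"gripper": 30},
    {"delta_pos": [-25,0,0],"angular": [0,0,0],"gripper": 30},
    {"delta_pos": [-32,0,0],"angular": [0,0,0],"gripper": 30},
    {"delta_pos": [-40,0,0],"angular": [0,0,0],"gripper": 30},
    {"delta_pos": [-50,0,0],"angular": [0,0,0],"gripper": 30},
    {"delta_pos": [-60,0,0],"angular": [0,0,0],"gripper": 30},
    {"delta_pos": [-70,0,0],"angular": [0,0,0],"gripper": 30},
    {"delta_pos": [-70,0,0],"angular": [0,0,0],"gripper": 30}
  ]
}}

```text
time_s: 9.4
position: [0.5109, -0.244, 0.2082]
ee_rot: [0.041, 1.568, -0.512]
ft_force: [0.1, -0.1, 0.5]
finger_gap: 0.0549
```

```bash
python3 - <<'E'
from h import *
mv([.550,.186,.206],90)
p,d=snap('side','s4')
cv2.imwrite('pics/c4.png',cv2.resize(p[230:420,220:420,::-1],(630,598),interpolation=cv2.INTER_CUBIC))
E
```

```text
t 9.4 pos [ 0.5109 -0.244   0.2082] ydir 58.33 F [ 0.1 -0.1  0.5] gap 0.0549
 d_mm [   1.7  386.5 -192.5] rot [-0.5528  0.0025  0.0006] j [ 1.    0.3  -0.75  1.62  0.21  1.3   1.23]
```

View pics/c4.png

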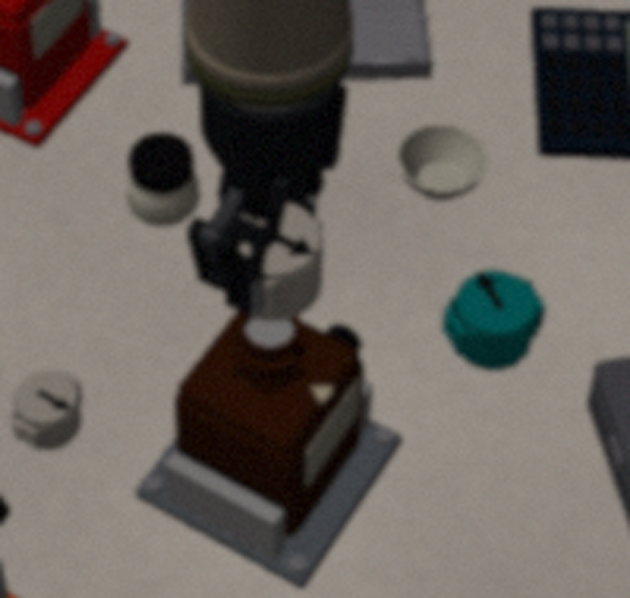

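The side view shows the cap at crop (290,265), held upright and clear of the bare neck at (270,330). Now I'll carry it to the tray, with the underside at 0.20 m, above everything on the way.

{"op": "step_arm", "data": {
  "motion": [
    {"delta_pos": [0,35,-18],"angular": [0,0,0],"gripper": 30},
    {"delta_pos": [0,75,-37],"angular": [0,0,0],"gripper": 30},
    {"delta_pos": [0,115,-57],"angular": [0,0,0],"gripper": 30},
    {"delta_pos": [0,155,-77],"angular": [0,0,0],"gripper": 30},
    {"delta_pos": [0,195,-97],"angular": [0,0,0],"gripper": 30},
    {"delta_pos": [0,235,-117],"angular": [0,0,0],"gripper": 30},
    {"delta_pos": [0,275,-137],"angular": [0,0,0],"gripper": 30},
    {"delta_pos": [0,315,-157],"angular": [0,0,0],"gripper": 30},
    {"delta_pos": [0,350,-175],"angular": [0,0,0],"gripper": 30},
    {"delta_pos": [0,386,-192],"angular": [0,0,0],"gripper": 30}
  ]
}}

```text
time_s: 10.45
position: [0.549, 0.187, 0.2059]
ee_rot: [-1.932, 1.57, -2.485]
ft_force: [0.6, -1.7, -0.5]
finger_gap: 0.0549
```

{"op": "step_arm", "data": {
  "motion": [
    {"delta_pos": [0,0,0],"angular": [0,0,0],"gripper": 30},
    {"delta_pos": [0,0,0],"angular": [0,0,0],"gripper": 30},
    {"delta_pos": [0,0,0],"angular": [0,0,0],"gripper": 30}
  ]
}}

```text
time_s: 10.75
position: [0.5495, 0.1843, 0.2059]
ee_rot: [-1.636, 1.57, -2.19]
ft_force: [0.1, -1.1, -1.1]
finger_gap: 0.055
```

```bash
python3 - <<'E'
from h import *
mv([.550,.186,.0115],58)
E
```

```text
t 10.75 pos [0.5495 0.1843 0.2059] ydir 58.25 F [ 0.1 -1.1 -1.1] gap 0.055
 d_mm [194.4   1.9  -0.4] rot [ 0.0044 -0.0001  0.001 ] j [ 0.34  0.39 -0.94  1.58  0.32  1.33  0.38]
```

{"op": "step_arm", "data": {
  "motion": [
    {"delta_pos": [35,1.5,0],"angular": [0,0,0],"gripper": 30},
    {"delta_pos": [70,1.5,0],"angular": [0,0,0],"gripper": 30},
    {"delta_pos": [105,1.5,0],"angular": [0,0,0],"gripper": 30},
    {"delta_pos": [140,1.5,0],"angular": [0,0,0],"gripper": 30},
    {"delta_pos": [165,1.5,0],"angular": [0,0,0],"gripper": 30},
    {"delta_pos": [180,1.5,0],"angular": [0,0,0],"gripper": 30},
    {"delta_pos": [187,1.5,0],"angular": [0,0,0],"gripper": 30},
    {"delta_pos": [187,1.5,0],"angular": [0,0,0],"gripper": 30},
    {"delta_pos": [187,1.5,0],"angular": [0,0,0],"gripper": 30}
  ]
}}

```text
time_s: 11.65
position: [0.551, 0.1868, 0.0206]
ee_rot: [0.781, 1.569, 0.228]
ft_force: [-0.1, 0.4, 0.6]
finger_gap: 0.0548
```

{"op": "step_arm", "data": {
  "motion": [
    {"delta_pos": [3,0,0],"angular": [0,0,0],"gripper": 30},
    {"delta_pos": [6,0,0],"angular": [0,0,0],"gripper": 30},
    {"delta_pos": [6,0,0],"angular": [0,0,0],"gripper": 30}
  ]
}}

```text
time_s: 11.95
position: [0.5501, 0.1866, 0.0133]
ee_rot: [-0.623, 1.571, -1.176]
ft_force: [0.1, 0.4, -1.1]
finger_gap: 0.0549
```

{"op": "step_arm", "data": {
  "motion": [
    {"delta_pos": [1,0,0],"angular": [0,0,0],"gripper": 30},
    {"delta_pos": [2,0,0],"angular": [0,0,0],"gripper": 30},
    {"delta_pos": [3,0,0],"angular": [0,0,0],"gripper": 30},
    {"delta_pos": [3,0,0],"angular": [0,0,0],"gripper": 30}
  ]
}}

```text
time_s: 12.35
position: [0.5502, 0.1868, 0.0108]
ee_rot: [-0.351, 1.57, -0.904]
ft_force: [-2.3, -1.2, 4.0]
finger_gap: 0.0546
```

The reaction force is about 4 N at the expected height, so the cap is on the tray floor. I'll open slowly and then retreat.

{"op": "step_arm", "data": {
  "motion": [
    {"delta_pos": [0,0,0],"angular": [0,0,0],"gripper": 70},
    {"delta_pos": [0,0,0],"angular": [0,0,0],"gripper": 85},
    {"delta_pos": [0,0,0],"angular": [0,0,0],"gripper": 100},
    {"delta_pos": [0,0,0],"angular": [0,0,0],"gripper": 100},
    {"delta_pos": [0,0,0],"angular": [0,0,0],"gripper": 100},
    {"delta_pos": [0,0,0],"angular": [0,0,0],"gripper": 100}
  ]
}}

```text
time_s: 12.95
position: [0.5502, 0.1867, 0.0104]
ee_rot: [-0.026, 1.571, -0.579]
ft_force: [0.2, 0.6, -1.2]
finger_gap: 0.0856
```

{"op": "step_arm", "data": {
  "motion": [
    {"delta_pos": [-10,0,0],"angular": [0,0,0],"gripper": 100},
    {"delta_pos": [-25,0,0],"angular": [0,0,0],"gripper": 100},
    {"delta_pos": [-45,0,0],"angular": [0,0,0],"gripper": 100},
    {"delta_pos": [-75,0,0],"angular": [0,0,0],"gripper": 100},
    {"delta_pos": [-110,0,0],"angular": [0,0,0],"gripper": 100},
    {"delta_pos": [-150,0,0],"angular": [0,0,0],"gripper": 100},
    {"delta_pos": [-190,0,0],"angular": [0,0,0],"gripper": 100},
    {"delta_pos": [-200,0,0],"angular": [0,0,0],"gripper": 100},
    {"delta_pos": [-200,0,0],"angular": [0,0,0],"gripper": 100}
  ]
}}

```text
time_s: 13.85
position: [0.5509, 0.1874, 0.2131]
ee_rot: [0.703, 1.567, 0.151]
ft_force: [0.3, -0.2, -0.2]
finger_gap: 0.0853
```

```bash
python3 - <<'E'
from h import *
mv([.550,.186,.3],58)
p,d=snap('side','s5')
cv2.imwrite('pics/c5.png',cv2.resize(p[130:430,180:480,::-1],(600,600),interpolation=cv2.INTER_CUBIC))
E
```

```text
t 13.85 pos [0.5509 0.1874 0.2131] ydir 58.34 F [ 0.3 -0.2 -0.2] gap 0.0853
 d_mm [-86.9  -1.4   0.2] rot [ 0.0059  0.0032 -0.0027] j [ 0.34  0.39 -0.94  1.57  0.32  1.34  0.38]
```

View pics/c5.png

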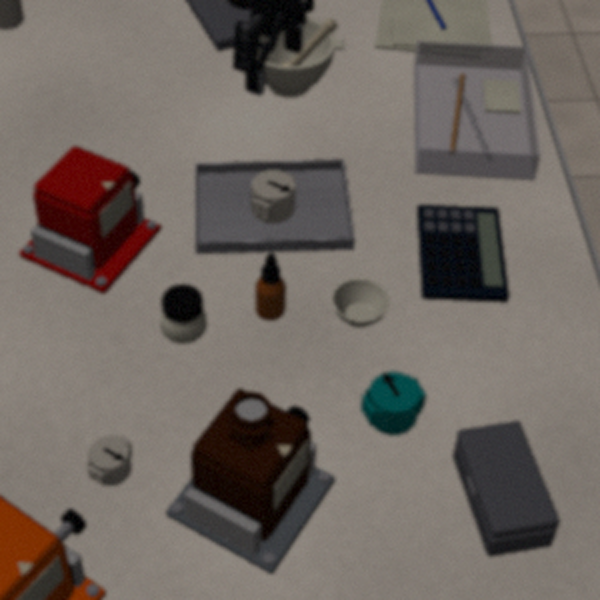

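The cap is upright in the tray with its arrow on top at crop (272,195). The other objects look where they were, and the gripper is clear.

```bash
python3 -c "
from bench import ctrl
print(ctrl.sign_off())"
```

```text
the job is handed in; nothing more can be done
None
```

The cap is off the brown tub and stands right way up near the middle of the steel tray, released. I handed the job in at about 14 s of robot time.

- **Turning:** I squeezed both tabs home (55 mm gap) and turned the cap anticlockwise about 133° in all.
- **Finding the release:** Light pulls at about 12°, 7.5° and 3.5° before arrows in line were blocked, with 27, 14 and 12 N. At about 0.5° past, the pull dropped to about 2 N and the cap rose past the 2 mm stop. I turned it about 1° more and lifted it straight off.
- **Setting down:** I lowered it until the tray floor pushed back with about 4 N, then opened the gripper and backed away.
- **Last checks:** The final side picture shows the cap upright in the tray. The tray, the tub and the bystanders in view look unmoved. That is by eye only: I took no final top view and did not measure their positions again. The spatula and most of the mortar were out of view or hidden behind the gripper. The gripper was about 0.2 m above the tray floor and touching nothing. None of these checks failed or disagreed.

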